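Raise the work lamp out of its case

ROBOT

A 6-joint arm with a two-finger parallel gripper is mounted at the origin on a cart in front of the work surface, level with it; the furniture and walls round the work are solid. World frame = base frame: x ahead of the robot, y to its left, z up, the work surface at z = 0. Lengths are in m, angles in rad, forces in N, time in s.
With the tool pointing down it reaches from about 0.375 to 0.9 m from the base axis. Payload 3.1 kg.
Tool frame: the origin (TCP) lies at the very end of the fingers, on their centre line; the grasp point (between the pads) lies 19 mm behind it; z points along the fingers, y is the line along which they close (so a half turn about z gives the same grasp; the last joint's range is limited). The gripper opens to 85 mm and grips with 20 to 120 N. Pads are 22 mm wide; open, the fingers measure 114 mm over their backs; the gripper's body (76 mm by 85 mm) begins 54 mm behind the grasp point. The pads swing forward as they close: fully open they stand 13 mm farther back than shut.
Start: joints at [-1.452, 0.527, 1.433, -0, 1.181, -0.178], TCP at [0.183, -0.597, 0.231] pointing down, gripper open.
Joint ranges: [-3.08, 3.08], [-0.75, 2.2], [0.22, 2.44], [-1.43, 4.57], [0, 2.65], [-2.85, 2.85]. Speed limits (rad/s): [2.79, 2.79, 3.14, 3.14, 3.14, 3.14].

INTERFACE

Orientations are given as a 3x3 rotation matrix whose columns are the frame's x, y, z axes.
In Python, from plant import read_state, imaging, hand_in gives the robot as it stands.
- The arm moves only by the shell command python3 -m inch 'ROWS' [OPENING] [FORCE]. ROWS is text: rows parted by semicolons, each of 6 numbers parted by spaces: the shift along the tool's x, y, z in cm, then the turn, a rotation vector about the tool's x, y, z in rad. A call has 1 to 20 rows; each row is the pose to reach, as a shift and turn from the pose commanded when the call began, along the tool's axes at that moment; what a row does not reach only later rows make up. A row lasts 1/12 s, in which the tool goes at most 41.7 mm and 7.16 degrees, less where a joint would pass 70% of its speed; a pose out of reach is approached as far as the arm can. A call with a gripper value outside its range is refused whole. OPENING is the opening, from 0 (shut) to 1 (fully open), set as the call begins (- or left out, the last holds). The fingers move at their own pace and stop on an object; FORCE is the grip in N (left out, the last holds). Time passes only in rows, so rows that repeat a pose let the fingers close. It gives the time, the measured TCP pose, the force, the opening and the grip force at its end, in the units of the state.
- read_state(): the state, without advancing time (a new reading comes with each control period).
- imaging.read_camera(name): name is "scene" or "top"; returns the picture (400x640x3 uint8, red, green, blue); there is no depth.
- imaging.get_calibration(name): a dict with "fx", "fy", "cx", "cy" (pixels), "view" (4x4, takes a point from world to camera coordinates). Camera axes: x right, y down, z forward; pixel columns grow to the right and rows downward; lengths in m; the calibration is good to about 2 mm. A picture is of the moment at which its call begins. get_calibration takes no time and is no camera call.
- hand_in(): hands the job in; it is judged then, once.
Trained networks look in the newest picture that a camera, given by its name, has taken for a name from the list of things; names that differ only in an ending like _2 or _b are one class to them, and where a whole thing is asked for, a point or a joint stands for the part that bears it (a point fixed in the world has none). Each returns a list of dicts, best first, with "confidence" (0 to 1); they miss things now and then, are a little off and sometimes report something else, mostly with a low value. They report only what shows in the picture. A call takes as long as a camera call.
- imaging.spot_in(name, camera): "extent" ([left, top, right, bottom] in pixels, round what is visible of it).
The state is a dict: "time": time; "joints": joint angles; "dq": joint speeds; "tau": joint torques, N m; "tool_pos": TCP position; "ee_rot": TCP orientation; "contact_force": force on the tool from outside, world axes, zero at the start; "ft_torque": the same for the moment, N m; "opening": opening from 0.0 (shut) to 1.0 (fully open); "grasp_force": force on a finger pad.
Only numpy, scipy, OpenCV 4.12 (cv2) and the standard library are available. Lean on these libraries where they do the work, as an engineer would, in place of code of your own. Each camera call takes 0.05 s, during which the arm holds its last target. There are 200 camera calls.

TASK

Lift the loose lid off the wooden lamp case by its knob and set it down flat on the bench beside the case, let go of it, then press the red release button so that the little lamp pops up. Grip the lamp head and pull its telescoping mast straight up past the first stop until it is fully out at the second stop. Finish while still gripping the lamp and holding it up there, since the mast draws itself back in if let go; leave the sanding block, tape measure and spring clamp where they are.

Things in the scene. Friction and masses are not known exactly. Their poses are not given: they have to be found in the camera images.
- lamp_case: open wooden box, 130 (x) by 200 (y) by 110 mm high, 8 mm walls, screwed to the bench by steel tabs standing out 19 mm from its long sides. Origin: centre of its underside, on the bench; z up. Inside, 70 mm above the bench, a black deck carries the lamp mast (axis at x 0, y +45 mm) and the release button (x 0, y -45 mm). At the start the lid covers it all.
- lid: loose wooden lid, 136 (x) by 206 (y) mm plate 8 mm thick, with a 6 mm deep lip under it (108 by 178 mm) that sits in the mouth of the case with 3 mm play, 0.2 to 0.4 kg. Origin: centre of the lip's underside (on the bench when the lid lies flat on it; 104 mm above the bench when on the case). Top of the plate is 14 mm above the origin.
- lid_knob (a point): grip point of the brass knob in the middle of the lid, 34 mm above the lid's origin; the knob is round, 27 mm in diameter at this height, its top 10 mm higher
- lamp_head: round white lamp head with black ends, 32 mm in diameter, 28 mm high, on top of the telescoping mast. Origin: centre of its underside; z up. Mast in: underside 76 mm above the bench (top 6 mm below the rim of the case).
- release_top (a point): top centre of the red push button, 26 mm in diameter, on a black housing on the deck; below the rim of the case
- release (a joint): travel of the button, m: 0 out, 0.006 fully pressed (springy, 4.5 N); it comes back by itself. From about 0.004 it frees the catch of the mast.
- lower_stage (a joint): how far the lower stage of the mast is out of the case, m: 0 latched in, 0.045 at the first stop. A catch holds the whole mast in (both stages at 0) until the button is pressed; then a spring lifts it to about 0.016. Pulling it on to the first stop takes about 3 N.
- upper_stage (a joint): how far the upper stage, with the lamp head, is out of the lower stage, m: 0 in, 0.045 at the second stop. It follows after the lower stage has reached the first stop, and takes 6 to 8 N; a spring draws it back in. Whole stroke of the lamp head: 90 mm up.
- sanding_block: cork sanding block 66 by 110 by 31 mm, on the bench to the left of the case; leave alone. Origin: centre of its underside.
- tape_measure: dark tape measure 36 by 72 by 62 mm, on the bench to the left of the case; leave alone. Origin: centre of its underside.
- spring_clamp: orange spring clamp 67 by 117 by 22 mm lying behind the case; leave alone. Origin: centre of its underside.

How it is judged:
On the way, in this order (a step that is already met when the one before it is completed fails the run):
1. the lid lies flat on the bench, off the case and let go (height (world z) of lid below 0.006 m and angle between lid's own z axis and vertical below 0.06 rad and contact force between lid and lamp_case below 0.1 N and contact force between the fingers and lid below 0.1 N), for 0.2 s.
2. the button has been pressed and the lamp has popped up, upper stage still in (value of joint lower_stage above 0.01 m and value of joint upper_stage below 0.005 m), for 0.1 s.
3. the gripped lamp is pulled out to the second stop (value of joint each of lower_stage, upper_stage above 0.039 m and contact force between the fingers and lamp_head above 3 N), for 0.2 s.
At the end, for the whole second after the job is handed in: The lid lies flat (within 0.06 rad, underside within 6 mm of the bench) on the bench, touching neither case nor fingers; the mast is out at both stops (each stage within 6 mm of its 45 mm), still, and the fingers grip the lamp head with more than 3 N (all of step 1 and all of step 3 and linear speed of each of lamp_head, lid below 0.02 m/s); the arm keeps its last pose, push and grip.
It fails at once if the sanding block is shoved (more than 20 mm) (distance of sanding_block from where it was at the start of the episode above 0.02 m).
It fails at once if the tape measure is shoved (more than 20 mm) (distance of tape_measure from where it was at the start of the episode above 0.02 m).
It fails at once if the spring clamp is shoved (more than 20 mm) (distance of spring_clamp from where it was at the start of the episode above 0.02 m).
It also fails if it takes over 58 s, if anything falls off the work surface, if the arm or the gripper's body presses on something with over 40 N, if the wrist force passes 120 N, or if a joint passes its speed limit or range.

## Working session

There is one attempt and no reset: what is moved stays moved. The work goes in short steps, Python scripts to look and compute and a shell command to move; the robot and the scene stay as the last step left them, time stands still between calls to the robot, and variables do not carry over. Pictures are saved under pics/ and viewed, at most 10 in all, crops included, and the job is handed in when it is done.

```bash
mkdir -p pics; ls; python3 - <<'E'
from plant import read_state, imaging
import cv2,numpy as np
for c in ("scene","top"):
    im=imaging.read_camera(c); cv2.imwrite(f"pics/{c}0.png",im[:,:,::-1])
    k=imaging.get_calibration(c); print(c,k["fx"],k["fy"],k["cx"],k["cy"],np.round(k["view"],3).tolist())
    for n in ("lamp_case","lid","lid_knob","sanding_block","tape_measure","spring_clamp"):
        print(n,[(np.round(d["extent"],0).tolist(),round(d["confidence"],2)) for d in imaging.spot_in(n,c)[:2]])
s=read_state();print(s["time"],s["tool_pos"],np.round(s["ee_rot"],3).tolist())
E
```

```text
pics
scene 393.6238973105021 393.6238973105021 311.95870121272526 195.999797673206 [[-0.756, -0.654, -0.017, 0.589], [-0.504, 0.598, -0.623, 0.224], [0.418, -0.462, -0.782, 0.803], [0.0, 0.0, 0.0, 1.0]]
lamp_case [([325.0, 187.0, 416.0, 266.0], 0.79)]
lid [([322.0, 151.0, 418.0, 242.0], 0.74)]
lid_knob [([320.0, 154.0, 419.0, 240.0], 0.73), ([303.0, 248.0, 354.0, 311.0], 0.71)]
sanding_block [([300.0, 249.0, 352.0, 309.0], 0.96), ([321.0, 152.0, 420.0, 244.0], 0.6)]
tape_measure [([267.0, 252.0, 294.0, 287.0], 0.95), ([299.0, 184.0, 341.0, 219.0], 0.67)]
spring_clamp [([301.0, 180.0, 340.0, 220.0], 0.88)]
top 425.6616278319213 425.6616278319213 321.7350263616477 200.36060266370765 [[-0.022, -1.0, 0.011, 0.208], [-0.986, 0.02, -0.168, 0.572], [0.168, -0.015, -0.986, 0.877], [0.0, 0.0, 0.0, 1.0]]
lamp_case [([321.0, 275.0, 384.0, 292.0], 0.72)]
lid [([296.0, 202.0, 412.0, 290.0], 0.74)]
lid_knob [([297.0, 203.0, 407.0, 288.0], 0.87)]
sanding_block [([241.0, 239.0, 293.0, 274.0], 0.9)]
tape_measure [([223.0, 210.0, 259.0, 231.0], 0.81)]
spring_clamp [([317.0, 180.0, 367.0, 207.0], 0.82)]
0.7 [ 0.18340796 -0.59747187  0.23135212] [[0.956, 0.293, -0.0], [0.293, -0.956, -0.0], [-0.0, 0.0, -1.0]]
```

View pics/top0.png

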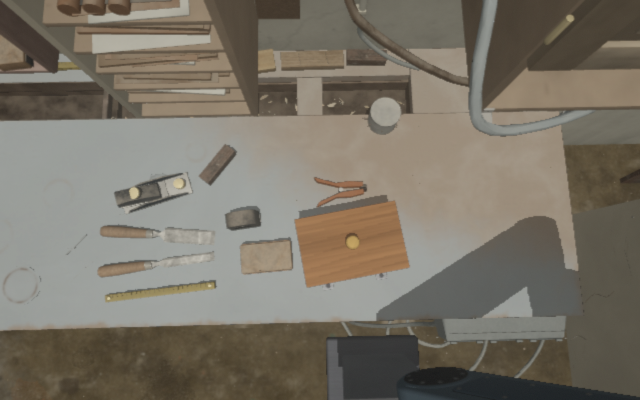

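View pics/scene0.png

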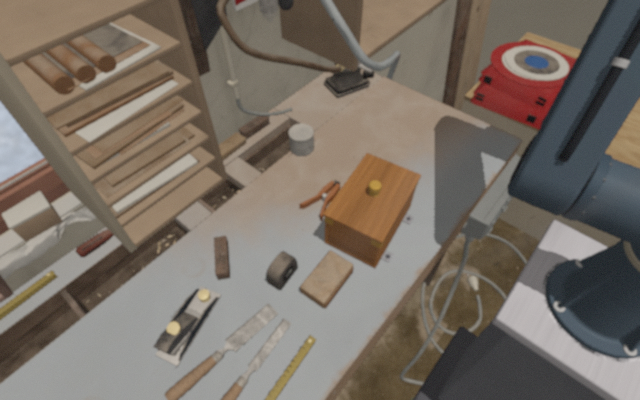

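The top view shows the lid with corners near (295,218), (397,202), (409,268), (306,286) and the knob at (352,242). The bench to the right of the case (columns 420–560) is free. In the scene view the knob is at (375,187).

```bash
cat > h.py <<'E'
from plant import read_state, imaging, hand_in
import cv2,numpy as np
from scipy.spatial.transform import Rotation as R
def back(c,u,v,z):
    k=imaging.get_calibration(c);V=np.array(k["view"])
    d=V[:3,:3].T@np.array([(u-k["cx"])/k["fx"],(v-k["cy"])/k["fy"],1]);o=-V[:3,:3].T@V[:3,3]
    return o+d*(z-o[2])/d[2]
def proj(c,p):
    k=imaging.get_calibration(c);V=np.array(k["view"]);q=V[:3,:3]@p+V[:3,3]
    return np.array([k["fx"]*q[0]/q[2]+k["cx"],k["fy"]*q[1]/q[2]+k["cy"]])
def rel(p,yaw=None):
    """tool shift (cm) to world TCP p, and turn about tool z to put tool y at yaw"""
    s=read_state();M=np.array(s["ee_rot"]);t=np.array(s["tool_pos"])
    print("shift cm",np.round(100*M.T@(np.array(p)-t),2))
    if yaw is not None:
        cur=np.arctan2(M[1,1],M[0,1]);d=(yaw-cur+np.pi/2)%np.pi-np.pi/2
        print("turn about tool z",round(-d,3))
E
python3 - <<'E'
from h import *
im=imaging.read_camera("top")
hsv=cv2.cvtColor(im,cv2.COLOR_RGB2HSV)
P=[(295,218),(397,202),(409,268),(306,286)]
W=np.array([back("top",*p,0.118) for p in P]);print(W.round(4),W.mean(0))
for i in range(4): d=W[(i+1)%4]-W[i];print(np.linalg.norm(d),np.arctan2(d[1],d[0]))
print("knob",back("top",352,242,.145),back("scene",375,187,.145))
for z in(0,):print([back("top",*p,z).round(3).tolist() for p in [(560,120),(570,310),(420,315),(440,120)]])
crop=im[180:310,280:440];cv2.imwrite("pics/lidc.png",cv2.resize(crop,None,fx=5,fy=4.5,interpolation=cv2.INTER_CUBIC)[:,:,::-1])
cv2.imwrite("pics/sc.png",cv2.resize(imaging.read_camera("scene")[140:280,300:440],None,fx=4,fy=4,interpolation=cv2.INTER_CUBIC)[:,:,::-1])
E
```

```text
[[0.5302 0.2501 0.118 ]
 [0.5582 0.0454 0.118 ]
 [0.4271 0.0287 0.118 ]
 [0.3972 0.2304 0.118 ]] [0.47814154 0.13864106 0.118     ]
0.2065959246073222 -1.4348515025577373
0.13213848075330242 -3.015174939894268
0.2038734083457442 1.7179599309761515
0.13442775541766205 0.14692839528934565
knob [0.47827433 0.14066167 0.145     ] [0.47559378 0.14524769 0.145     ]
[[0.767, -0.376, 0.0], [0.329, -0.346, 0.0], [0.326, -0.015, 0.0], [0.772, -0.09, 0.0]]
```

View pics/lidc.png

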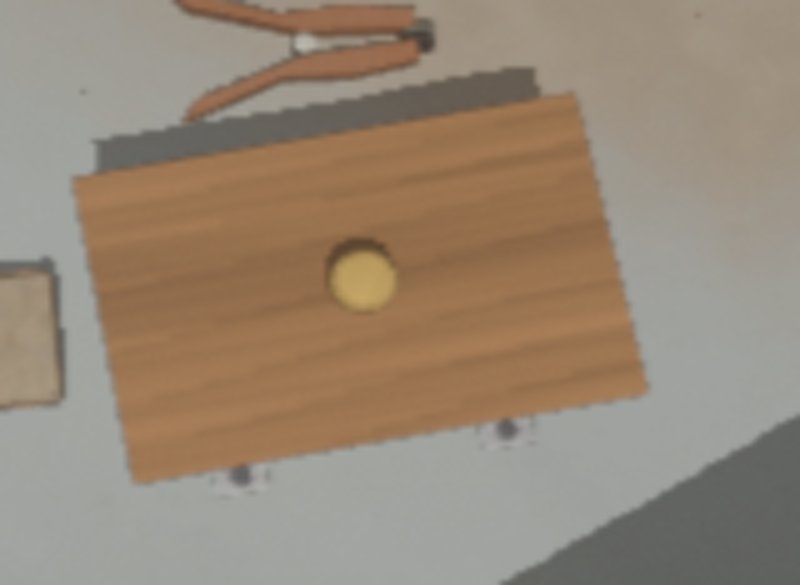

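View pics/sc.png

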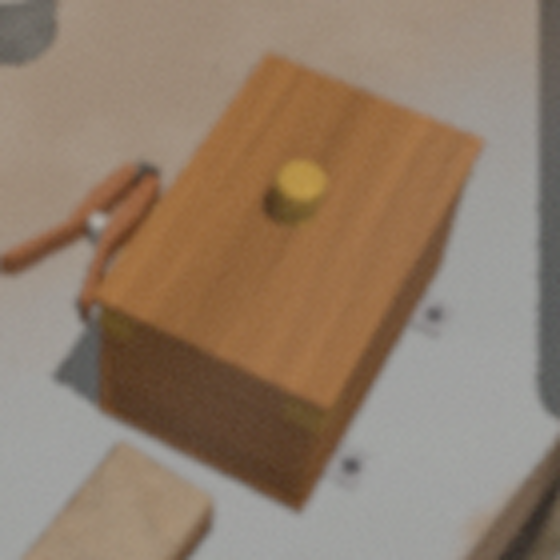

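The enlarged crops show no occlusion around the knob. In the original images its top is at about (352.8,242.4) in top and (375,185.7) in scene. The lid corners are clear, with a yaw of about 0.14 rad.

```bash
python3 - <<'E'
from h import *
P=[(294.8,219.3),(395.4,200.7),(409.6,267.1),(306.6,287.6)]
W=np.array([back("top",*p,0.118) for p in P]);print(W.round(4),W.mean(0))
L=np.array([[.068,.103],[.068,-.103],[-.068,-.103],[-.068,.103]])
M,_=cv2.estimateAffinePartial2D(L,W[:,:2]);print(M,np.arctan2(M[1,0],M[0,0]),np.hypot(M[1,0],M[0,0]))
a=back("top",352.8,242.4,.148);b=back("scene",375,185.7,.148);print(a,b)
S=[(268,54),(484,143),(326,406),(100,302)]
W=np.array([back("scene",300+x/4,140+y/4,0.118) for x,y in S]);print(W.round(4),W.mean(0))
yaw=np.arctan2(M[1,0],M[0,0]);p=.5*(a+b)
rel([p[0],p[1],.24],yaw+np.pi/2)
E
```

```text
[[0.5276 0.2505 0.118 ]
 [0.5609 0.0485 0.118 ]
 [0.4288 0.0274 0.118 ]
 [0.3941 0.2293 0.118 ]] [0.47783256 0.13892122 0.118     ]Traceback (most recent call last):
  File "<stdin>", line 5, in <module>
cv2.error: OpenCV(4.12.0) /io/opencv/modules/calib3d/src/ptsetreg.cpp:1108: error: (-215:Assertion failed) count >= 0 && to.checkVector(2) == count in function 'estimateAffinePartial2D'
```

```bash
python3 - <<'E'
from h import *
P=[(294.8,219.3),(395.4,200.7),(409.6,267.1),(306.6,287.6)]
W=np.array([back("top",*p,0.118) for p in P])
L=np.array([[.068,.103],[.068,-.103],[-.068,-.103],[-.068,.103]])
M,_=cv2.estimateAffinePartial2D(L.copy(),W[:,:2].copy());print(M,np.arctan2(M[1,0],M[0,0]),np.hypot(M[1,0],M[0,0]))
a=back("top",352.8,242.4,.148);b=back("scene",375,185.7,.148);print(a,b)
S=[(268,54),(484,143),(326,406),(100,302)]
W2=np.array([back("scene",300+x/4,140+y/4,0.118) for x,y in S]);print(W2.round(4),W2.mean(0))
yaw=np.arctan2(M[1,0],M[0,0]);p=.5*(a+b)
rel([p[0],p[1],.24],yaw+np.pi/2)
E
```

```text
[[ 0.97904464 -0.16201258  0.47783256]
 [ 0.16201258  0.97904464  0.13892122]] 0.16399413607308963 0.9923590545736056
[0.47727502 0.1394177  0.148     ] [0.47643238 0.14461857 0.148     ]
[[0.5596 0.0533 0.118 ]
 [0.4273 0.0327 0.118 ]
 [0.3964 0.2305 0.118 ]
 [0.5208 0.2537 0.118 ]] [0.47601394 0.14256163 0.118     ]
shift cm [ 49.75 -62.08  -0.87]
turn about tool z 0.134
```

```bash
python3 -m inch '3 -3 0 0 0 0; 6 -6 0 0 0 0; 9 -9 0 0 0 0; 12 -12 0 0 0 0; 15 -15 0 0 0 0.02; 18 -18 0 0 0 0.04; 21 -21 0 0 0 0.06; 24 -24 0 0 0 0.08; 27 -27 0 0 0 0.1; 30 -30 0 0 0 0.12; 32.5 -33 0 0 0 0.13; 35 -36 0 0 0 0.13; 37 -39 0 0 0 0.13; 39 -42 0 0 0 0.13; 41 -45 0 0 0 0.13; 43 -48 0 0 0 0.13; 45 -51 0 0 0 0.13; 46.5 -54 0 0 0 0.13; 48 -57 0 0 0 0.13; 49 -59.5 0 0 0 0.13' 0.7 40; python3 -c "
from h import *
rel([.477,.141,.18],.16+np.pi/2)"
```

```text
time: 2.47
tool_pos: [0.4779, 0.1175, 0.2316]
ee_rot: [[0.986, 0.168, 0.001], [0.168, -0.986, 0.0], [0.001, -0.0, -1.0]]
contact_force: [0.4, -0.5, 0.3]
opening: 0.698
grasp_force: 0.0
shift cm [ 0.3  -2.33  5.16]
turn about tool z 0.009
```

```bash
python3 -m inch '0.3 -2.0 2 0 0 0; 0.3 -2.2 5.2 0 0 0; 0.3 -2.2 5.2 0 0 0; 0.3 -2.2 5.2 0 0 0'; python3 - <<'E'
from h import *
rel([.477,.141,.122],.16+np.pi/2)
a=imaging.read_camera("top")[170:310,270:430];b=imaging.read_camera("scene")[110:250,290:450]
cv2.imwrite("pics/grip.png",cv2.resize(np.vstack([a,b]),None,fx=3,fy=2.1,interpolation=cv2.INTER_CUBIC)[:,:,::-1])
E
```

```text
time: 2.8
tool_pos: [0.4752, 0.1374, 0.1784]
ee_rot: [[0.986, 0.168, -0.004], [0.168, -0.986, -0.0], [-0.004, -0.0, -1.0]]
contact_force: [0.3, 0.3, 0.2]
opening: 0.704
grasp_force: 0.0
shift cm [ 0.26 -0.32  5.64]
turn about tool z 0.009
```

View pics/grip.png

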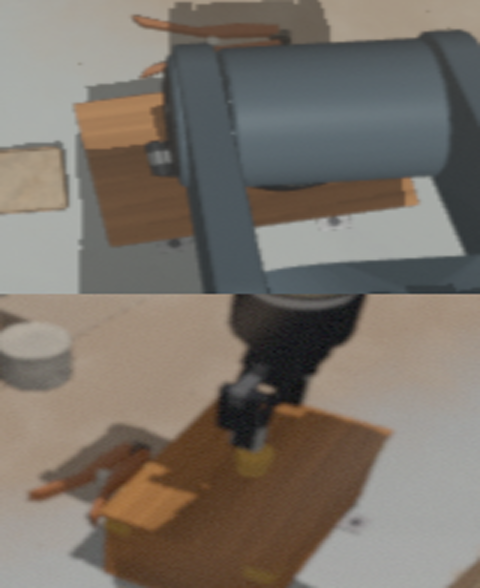

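The gripper is centred above the knob (the scene half shows the knob right under the fingers). I'll descend and close.

```bash
python3 -m inch '0.1 -0.3 1.5 0 0 0; 0.15 -0.3 3 0 0 0; 0.15 -0.3 4.5 0 0 0; 0.15 -0.3 5.5 0 0 0; 0.15 -0.3 5.5 0 0 0;0.15 -0.3 5.5 0 0 0'; python3 -m inch '0 0 0 0 0 0;0 0 0 0 0 0;0 0 0 0 0 0;0 0 0 0 0 0;0 0 0 0 0 0;0 0 0 0 0 0;0 0 0 0 0 0;0 0 0 0 0 0' 0 40
```

```text
time: 3.4
tool_pos: [0.4785, 0.1399, 0.1254]
ee_rot: [[0.986, 0.166, 0.002], [0.166, -0.986, 0.0], [0.002, 0.0, -1.0]]
contact_force: [1.1, -0.3, -0.2]
opening: 0.697
grasp_force: 0.0
time: 4.07
tool_pos: [0.4784, 0.1403, 0.1257]
ee_rot: [[0.986, 0.167, 0.003], [0.167, -0.986, -0.0], [0.003, 0.001, -1.0]]
contact_force: [-0.4, -2.1, 6.0]
opening: 0.295
grasp_force: 39.0
```

```bash
python3 -m inch '0 0 -0.5 0 0 0;0 0 -1 0 0 0;0 0 -2 0 0 0;0 0 -3 0 0 0;0 0 -4 0 0 0;0 0 -5 0 0 0;0 0 -5.5 0 0 0;0 0 -5.5 0 0 0;0 0 -5.5 0 0 0' - 50; python3 -c "
from h import *
rel([.49,-.15,.08],.16+np.pi/2)
rel([.49,-.15,.02],.16+np.pi/2)"
```

```text
time: 4.82
tool_pos: [0.4774, 0.1406, 0.1794]
ee_rot: [[0.986, 0.167, 0.0], [0.167, -0.986, 0.0], [0.0, -0.0, -1.0]]
contact_force: [0.9, 0.7, -3.0]
opening: 0.29
grasp_force: 49.3
shift cm [-3.61 28.86  9.94]
turn about tool z 0.008
shift cm [-3.61 28.86 15.94]
turn about tool z 0.008
```

```bash
python3 -m inch '-0.2 1 0 0 0 0;-0.5 3 0 0 0 0;-0.8 6 0 0 0 0;-1.2 9 0 0 0 0;-1.6 12 0 0 0 0;-2 15 0 0 0 0;-2.4 18 0 0 0 0;-2.8 21 0 0 0 0;-3.2 24 0 0 0 0;-3.4 26.5 0 0 0 0;-3.6 28 1 0 0 0;-3.6 28.8 3 0 0 0;-3.6 28.8 5.5 0 0 0;-3.6 28.8 8 0 0 0;-3.6 28.8 10.5 0 0 0;-3.6 28.8 12.5 0 0 0;-3.6 28.8 14 0 0 0;-3.6 28.8 14.5 0 0 0;-3.6 28.8 14.5 0 0 0;-3.6 28.8 14.5 0 0 0'; python3 - <<'E'
from h import *
rel([.49,-.15,.0217],.16+np.pi/2)
E
```

```text
time: 6.48
tool_pos: [0.49, -0.1498, 0.0342]
ee_rot: [[0.986, 0.167, -0.0], [0.167, -0.986, 0.0], [-0.0, -0.0, -1.0]]
contact_force: [0.2, -0.2, -3.1]
opening: 0.288
grasp_force: 49.5
shift cm [-0.    0.02  1.25]
turn about tool z 0.008
```

```bash
python3 -m inch '0 0 0.4 0 0 0;0 0 0.8 0 0 0;0 0 1.1 0 0 0;0 0 1.2 0 0 0;0 0 1.25 0 0 0;0 0 1.25 0 0 0'
```

```text
time: 6.98
tool_pos: [0.4901, -0.1494, 0.0219]
ee_rot: [[0.986, 0.167, 0.0], [0.167, -0.986, -0.0], [0.0, 0.0, -1.0]]
contact_force: [0.4, 0.1, -1.9]
opening: 0.291
grasp_force: 49.5
```

```bash
python3 -m inch '0 0 0.1 0 0 0;0 0 0.1 0 0 0' ; python3 -m inch '0 0 0 0 0 0;0 0 0 0 0 0;0 0 0 0 0 0;0 0 0 0 0 0;0 0 0 0 0 0;0 0 0 0 0 0' 0.7; python3 -m inch '0 0 -1 0 0 0;0 0 -3 0 0 0;0 0 -6 0 0 0;0 0 -10 0 0 0;0 0 -13.5 0 0 0;0 0 -16 0 0 0;0 0 -18 0 0 0;0 0 -18 0 0 0'; python3 - <<'E'
from h import *
a=imaging.read_camera("top");b=imaging.read_camera("scene")
for c in("top","scene"):
  for n in("lamp_head","release_top","lid"): print(c,n,[(np.round(d["extent"],0).tolist(),round(d["confidence"],2)) for d in imaging.spot_in(n,c)[:2]])
cv2.imwrite("pics/open.png",cv2.resize(np.vstack([a[170:310,270:590],b[110:250,240:560]]),None,fx=2.3,fy=2.1,interpolation=cv2.INTER_CUBIC)[:,:,::-1])
E
```

```text
time: 7.15
tool_pos: [0.4902, -0.1494, 0.0218]
ee_rot: [[0.986, 0.167, 0.0], [0.167, -0.986, -0.0], [0.0, 0.0, -1.0]]
contact_force: [-0.9, -0.0, 5.6]
opening: 0.291
grasp_force: 50.2
time: 7.65
tool_pos: [0.4902, -0.1495, 0.0208]
ee_rot: [[0.986, 0.167, 0.0], [0.167, -0.986, 0.0], [0.0, -0.0, -1.0]]
contact_force: [-0.1, -0.7, 0.4]
opening: 0.7
grasp_force: 0.0
time: 8.32
tool_pos: [0.4925, -0.1506, 0.2058]
ee_rot: [[0.986, 0.167, 0.009], [0.167, -0.986, -0.005], [0.008, 0.006, -1.0]]
contact_force: [-0.0, 0.2, -1.2]
opening: 0.702
grasp_force: 0.0
top lamp_head [([320.0, 237.0, 337.0, 256.0], 0.48)]
top release_top [([366.0, 235.0, 380.0, 245.0], 0.7)]
top lid [([426.0, 202.0, 528.0, 277.0], 0.9)]
scene lamp_head [([355.0, 206.0, 371.0, 222.0], 0.51)]
scene release_top [([375.0, 183.0, 389.0, 194.0], 0.66)]
scene lid [([389.0, 122.0, 463.0, 187.0], 0.74)]
```

View pics/open.png

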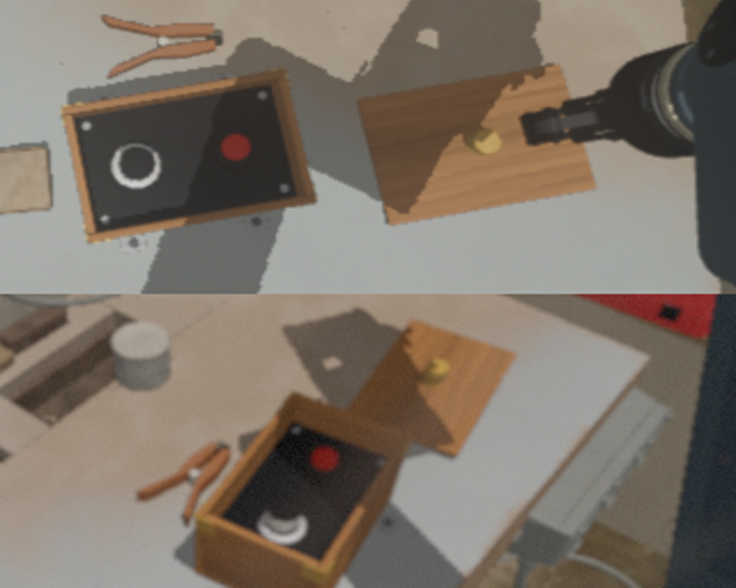

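The lid lies flat beside the case. In the top view the button is at about (372,240) and the lamp at (329,248); in the scene view the button is at about (381,188).

```bash
python3 - <<'E'
from h import *
im={c:imaging.read_camera(c) for c in("top","scene")}
px={}
for c,i in im.items():
    h=cv2.cvtColor(i,cv2.COLOR_RGB2HSV);m=(((h[...,0]<8)|(h[...,0]>174))&(h[...,1]>140)&(h[...,2]>50)).astype(np.uint8)
    n,l,s,ct=cv2.connectedComponentsWithStats(m)
    for k in range(1,n):
        if s[k,4]>40 and 330<ct[k][0]<400 and 170<ct[k][1]<260: px[c]=ct[k];print(c,s[k],ct[k])
for z in(.08,.085,.09,.095,.1): print(z,back("top",*px["top"],z).round(4),back("scene",*px["scene"],z).round(4))
for z in (.104,.076):print("lamp",back("top",328.8,247.5,z).round(4),back("scene",363,214,z).round(4))
c,s=np.cos(.165),np.sin(.165);Rz=np.array([[c,-s],[s,c]])
print("pred btn",np.array([.477,.141])+Rz@[0,-.045],"lamp",np.array([.477,.141])+Rz@[0,.045])
b=back("top",*px["top"],.092)[:2];rel([*b,.14],.165+np.pi/2)
E
```

```text
top [366 234  13  12 121] [372.03305785 239.61157025]
scene [375 182  13  13 124] [380.7016129  187.94354839]
0.08 [0.4868 0.0937 0.08  ] [0.49   0.0902 0.08  ]
0.085 [0.4864 0.0944 0.085 ] [0.488 0.094 0.085]
0.09 [0.4861 0.095  0.09  ] [0.4861 0.0978 0.09  ]
0.095 [0.4857 0.0957 0.095 ] [0.4842 0.1016 0.095 ]
0.1 [0.4853 0.0963 0.1   ] [0.4823 0.1054 0.1   ]
lamp [0.4712 0.184  0.104 ] [0.4684 0.1913 0.104 ]
lamp [0.4728 0.1832 0.076 ] [0.4787 0.1734 0.076 ]
pred btn [0.48439135 0.09661117] lamp [0.46960865 0.18538883]
shift cm [  3.71 -24.17   6.01]
turn about tool z 0.003
```

```bash
python3 -m inch '0.2 -2 0 0 0 0;0.6 -5 0 0 0 0;1.1 -8 0 0 0 0;1.6 -11 0 0 0 0;2.1 -14 0 0 0 0;2.6 -17 0 0 0 0;3 -20 1 0 0 0;3.5 -22.5 2.5 0 0 0;3.7 -24 4.5 0 0 0;3.7 -24.2 6 0 0 0;3.7 -24.2 7.5 0 0 0;3.7 -24.2 9 0 0 0;3.7 -24.2 9 0 0 0;3.7 -24.2 9 0 0 0' 0 40; python3 -c "
from h import *
rel([.486,.096,.087],.165+np.pi/2)"
```

```text
time: 9.98
tool_pos: [0.4856, 0.0954, 0.11]
ee_rot: [[0.986, 0.167, -0.003], [0.167, -0.986, 0.0], [-0.002, -0.0, -1.0]]
contact_force: [-0.9, -0.2, 0.4]
opening: 0.002
grasp_force: 0.0
shift cm [ 0.06 -0.05  2.3 ]
turn about tool z 0.003
```

Descend stepwise, watching for contact.

```bash
python3 -m inch '0 0 0.7 0 0 0;0 0 1.4 0 0 0;0 0 2.1 0 0 0;0 0 2.3 0 0 0;0 0 2.3 0 0 0'; python3 -m inch '0 0 0.2 0 0 0;0 0 0.3 0 0 0;0 0 0.3 0 0 0'
```

```text
time: 10.4
tool_pos: [0.4868, 0.0952, 0.0877]
ee_rot: [[0.986, 0.167, 0.001], [0.167, -0.986, -0.0], [0.001, 0.0, -1.0]]
contact_force: [0.3, -0.2, 4.1]
opening: -0.001
grasp_force: 1.7
time: 10.65
tool_pos: [0.4869, 0.0952, 0.086]
ee_rot: [[0.986, 0.167, 0.002], [0.167, -0.986, -0.0], [0.002, 0.001, -1.0]]
contact_force: [-0.0, -0.6, 9.2]
opening: 0.002
grasp_force: 4.6
```

```bash
python3 -m inch '0 0 -1 0 0 0;0 0 -3 0 0 0;0 0 -6 0 0 0;0 -2 -9 0 0 0;0 -5 -9 0 0 0;0 -7.5 -9 0 0 0;0 -9 -9 0 0 0;0 -9 -9 0 0 0;0 -9 -9 0 0 0' 0.6; python3 - <<'E'
from h import *
rel([.470,.185,.088],.165+np.pi/2)
b=imaging.read_camera("scene");a=imaging.read_camera("top")
for c in("top","scene"):print([(np.round(d["extent"],1).tolist(),round(d["confidence"],2)) for d in imaging.spot_in("lamp_head",c)[:2]])
print(proj("scene",np.array([.470,.185,.12])),proj("scene",np.array([.470,.185,.106])))
cv2.imwrite("pics/pop.png",cv2.resize(b[120:260,290:450],None,fx=4,fy=4,interpolation=cv2.INTER_CUBIC)[:,:,::-1])
E
```

```text
time: 11.4
tool_pos: [0.4704, 0.1845, 0.1749]
ee_rot: [[0.986, 0.169, -0.001], [0.169, -0.986, -0.0], [-0.001, 0.0, -1.0]]
contact_force: [0.5, 0.0, -0.7]
opening: 0.603
grasp_force: 0.0
shift cm [-0.03 -0.05  8.69]
turn about tool z 0.005
[]
[([356.5, 203.7, 371.3, 219.2], 0.71), ([322.9, 162.7, 419.5, 264.7], 0.52)]
[364.83597072 207.23456653] [364.25143682 211.2161961 ]
```

View pics/pop.png

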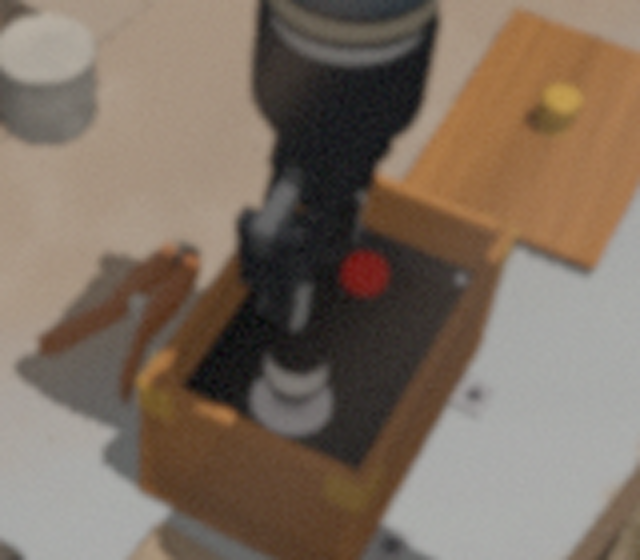

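The lamp head is at about (364,211), where the popped-up height predicts it, with the white base ring now showing separately below. I'll descend over it and grip.

```bash
python3 -m inch '0 0 2 0 0 0;0 0 4 0 0 0;0 0 6 0 0 0;0 0 7.5 0 0 0;0 0 8.6 0 0 0;0 0 8.6 0 0 0;0 0 8.6 0 0 0'; python3 -m inch '0 0 0 0 0 0;0 0 0 0 0 0;0 0 0 0 0 0;0 0 0 0 0 0;0 0 0 0 0 0;0 0 0 0 0 0;0 0 0 0 0 0' 0 50
```

```text
time: 12.18
tool_pos: [0.471, 0.1833, 0.0883]
ee_rot: [[0.986, 0.166, -0.002], [0.166, -0.986, -0.0], [-0.002, 0.0, -1.0]]
contact_force: [0.4, -0.5, -0.1]
opening: 0.601
grasp_force: 0.0
time: 12.77
tool_pos: [0.4718, 0.1837, 0.0891]
ee_rot: [[0.986, 0.167, 0.002], [0.167, -0.986, -0.0], [0.001, 0.001, -1.0]]
contact_force: [1.5, -3.8, 0.1]
opening: 0.357
grasp_force: 49.4
```

```bash
python3 -m inch '0 0 -0.5 0 0 0;0 0 -1 0 0 0;0 0 -1.5 0 0 0;0 0 -2 0 0 0;0 0 -2.4 0 0 0;0 0 -2.4 0 0 0;0 0 -2.4 0 0 0'; python3 -m inch '0 0 -0.5 0 0 0;0 0 -1 0 0 0;0 0 -1.5 0 0 0;0 0 -2 0 0 0;0 0 -2.5 0 0 0;0 0 -2.5 0 0 0;0 0 -2.5 0 0 0' - 60;  python3 -m inch '0 0 -0.5 0 0 0;0 0 -1 0 0 0;0 0 -1.5 0 0 0;0 0 -2 0 0 0;0 0 -2.3 0 0 0;0 0 -2.3 0 0 0;0 0 -2.3 0 0 0'
```

```text
time: 13.35
tool_pos: [0.4718, 0.1837, 0.113]
ee_rot: [[0.986, 0.168, 0.001], [0.168, -0.986, -0.001], [0.001, 0.001, -1.0]]
contact_force: [3.6, -3.9, -3.0]
opening: 0.361
grasp_force: 49.5
time: 13.93
tool_pos: [0.4716, 0.1838, 0.1375]
ee_rot: [[0.986, 0.167, 0.001], [0.167, -0.986, -0.001], [0.001, 0.001, -1.0]]
contact_force: [3.8, -3.9, -6.3]
opening: 0.354
grasp_force: 59.8
time: 14.52
tool_pos: [0.4714, 0.1838, 0.1603]
ee_rot: [[0.986, 0.167, 0.001], [0.167, -0.986, -0.001], [0.0, 0.001, -1.0]]
contact_force: [3.0, -4.3, -8.0]
opening: 0.357
grasp_force: 59.8
```

```bash
python3 -m inch '0 0 -0.1 0 0 0;0 0 -0.2 0 0 0;0 0 -0.2 0 0 0;0 0 -0.2 0 0 0'; python3 -m inch '0 0 -0.1 0 0 0;0 0 -0.2 0 0 0;0 0 -0.2 0 0 0;0 0 -0.2 0 0 0'
```

```text
time: 14.85
tool_pos: [0.4714, 0.1839, 0.1621]
ee_rot: [[0.986, 0.167, 0.0], [0.167, -0.986, -0.001], [0.0, 0.001, -1.0]]
contact_force: [4.3, -4.8, -7.4]
opening: 0.358
grasp_force: 59.8
time: 15.18
tool_pos: [0.4712, 0.1838, 0.1632]
ee_rot: [[0.986, 0.167, -0.0], [0.167, -0.986, -0.001], [-0.001, 0.0, -1.0]]
contact_force: [5.0, -3.6, -11.4]
opening: 0.356
grasp_force: 60.9
```

```bash
python3 -m inch '0 0 0 0 0 0;0 0 0 0 0 0;0 0 0 0 0 0;0 0 0 0 0 0;0 0 0 0 0 0'; python3 - <<'E'
from h import *
b=imaging.read_camera("scene")
cv2.imwrite("pics/end.png",cv2.resize(b[90:270,290:490],None,fx=3,fy=3,interpolation=cv2.INTER_CUBIC)[:,:,::-1])
E
```

```text
time: 15.6
tool_pos: [0.4712, 0.1838, 0.1632]
ee_rot: [[0.986, 0.167, -0.001], [0.167, -0.986, -0.001], [-0.001, 0.0, -1.0]]
contact_force: [5.2, -3.1, -12.6]
opening: 0.354
grasp_force: 60.9
```

View pics/end.png

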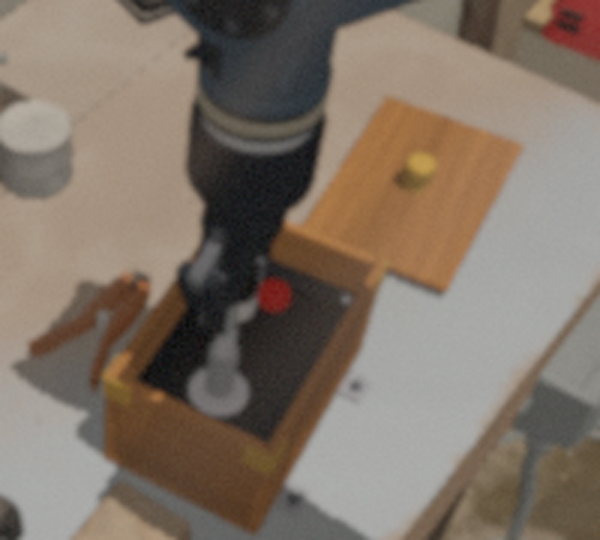

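The mast is fully out, with both stages visible between the base ring at (218,385) and the gripped head at (240,305). The lid is flat on the bench and the force has risen at the stop.

```bash
python3 -c "
from plant import hand_in
print(hand_in())"
```

```text
the job is handed in; nothing more can be done
None
```

I handed the job in at about 16 s of the 58 s limit: the lid lies flat on the bench beside the case, the button was pressed, and the gripper (about 60 N grip) holds the lamp with its mast out to the second stop; the judge returned no verdict.

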